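# Load the cap tray for three sample bottles

## Task

Load the cap tray: push the three small white screw caps, one after the other, along the tray floor and through the narrow gate until all three lie in the slot, then push the shutter by its knob all the way across the gate so that they are shut in. Push with the fingertips only and never pick a cap up; leave the big blue cap and the three open bottles where they are.

Things in the scene. Friction and masses are not known exactly. Their poses are not given: they have to be found in the camera images.
- cap_tray: fixed grey tray plate, 258 x 152 mm, with low aluminium rails. Origin on the table under the middle of the gate; x runs along the middle line from the wide pool through the gate into the slot, y across. Its x points to the robot's right (world -y) within 0.3 rad, its y away from the robot. Floor 6 mm above the table; all rail tops 14 mm above the table, so caps stand 8.5 mm proud of them
- pool (a point): middle of the pool's floor, where the loose caps start (tray x = -0.11, y = 0). The pool runs from the back rail at tray x = -0.165 to x = -0.062 between side rails at y = +-0.072; from there two straight rails close in at 45 degrees to the gate
- gate (a point): middle of the gate on the tray floor, where the shutter's blade crosses (tray x = 0, y = 0). The gate is 28 mm wide between two small steel pins at tray x = -0.005; the blade is 2.6 mm thick
- slot_end (a point): middle of the slot's dead end, on the floor (tray x = 0.084, y = 0). The slot runs straight from the gate to here, single file, 29 mm wide, open above; three caps touching fill it from x = 0.084 back to 0.006
- shutter (a joint): travel in m of the slide shutter, a steel blade 7 mm high (lower than the rails) that crosses the gate towards tray -y (roughly towards the robot): 0 fully open, 0.035 fully closed (a stop). It starts within 4 mm of open, has about 1 N of friction and stays where it is left. It jams against a cap that is not fully past it
- shutter_knob (a point): top part of the shutter's black knob, an upright pin on the blade's outer end, on the tray side away from the robot. The pin reaches from 17 to 44 mm above the table, 8 mm thick below, 13 mm in its top 9 mm; this point is 40 mm above the table at tray x = 0, y = 0.061 less the travel. Its outer side (+y) is free for a finger
- cap_1: a white ribbed plastic screw cap, 26 mm in diameter, 16.5 mm high, about 12 g, lying mouth down on the tray floor and sliding freely on it; origin at the middle of its underside, z up (its yaw means nothing). The three are alike and interchangeable
- cap_2: a white ribbed plastic screw cap, 26 mm in diameter, 16.5 mm high, about 12 g, lying mouth down on the tray floor and sliding freely on it; origin at the middle of its underside, z up (its yaw means nothing). The three are alike and interchangeable
- cap_3: a white ribbed plastic screw cap, 26 mm in diameter, 16.5 mm high, about 12 g, lying mouth down on the tray floor and sliding freely on it; origin at the middle of its underside, z up (its yaw means nothing). The three are alike and interchangeable
- big_cap: a big blue screw cap, 53 mm in diameter, 26 mm high, too big for the gate, lying on the tray's plate beside the slot on the robot's side; origin at the middle of its underside. A bystander
- bottle_1: a small open white plastic sample bottle, 37 mm in diameter, 74 mm high, standing on the table near the right edge; origin at the middle of its underside. A bystander
- bottle_2: a small open white plastic sample bottle, 37 mm in diameter, 74 mm high, standing on the table near the right edge; origin at the middle of its underside. A bystander
- bottle_3: a small open white plastic sample bottle, 37 mm in diameter, 74 mm high, standing on the table near the right edge; origin at the middle of its underside. A bystander

How it is judged:
On the way, in this order (a step that is already met when the one before it is completed fails the run):
1. one cap is wholly through the gate, in the slot (((x of cap_1 in the frame of cap_tray between 0.011 and 0.078 m and y of cap_1 in the frame of cap_tray between -0.01 and 0.01 m and z of cap_1 in the frame of cap_tray below 0.01 m and angle between cap_1's own z axis and vertical below 0.2 rad) or (x of cap_2 in the frame of cap_tray between 0.011 and 0.078 m and y of cap_2 in the frame of cap_tray between -0.01 and 0.01 m and z of cap_2 in the frame of cap_tray below 0.01 m and angle between cap_2's own z axis and vertical below 0.2 rad) or (x of cap_3 in the frame of cap_tray between 0.011 and 0.078 m and y of cap_3 in the frame of cap_tray between -0.01 and 0.01 m and z of cap_3 in the frame of cap_tray below 0.01 m and angle between cap_3's own z axis and vertical below 0.2 rad))), for 0.1 s.
2. two caps are in the slot ((((x of cap_1 in the frame of cap_tray between 0.011 and 0.078 m and y of cap_1 in the frame of cap_tray between -0.01 and 0.01 m and z of cap_1 in the frame of cap_tray below 0.01 m and angle between cap_1's own z axis and vertical below 0.2 rad) and (x of cap_2 in the frame of cap_tray between 0.011 and 0.078 m and y of cap_2 in the frame of cap_tray between -0.01 and 0.01 m and z of cap_2 in the frame of cap_tray below 0.01 m and angle between cap_2's own z axis and vertical below 0.2 rad)) or ((x of cap_1 in the frame of cap_tray between 0.011 and 0.078 m and y of cap_1 in the frame of cap_tray between -0.01 and 0.01 m and z of cap_1 in the frame of cap_tray below 0.01 m and angle between cap_1's own z axis and vertical below 0.2 rad) and (x of cap_3 in the frame of cap_tray between 0.011 and 0.078 m and y of cap_3 in the frame of cap_tray between -0.01 and 0.01 m and z of cap_3 in the frame of cap_tray below 0.01 m and angle between cap_3's own z axis and vertical below 0.2 rad)) or ((x of cap_2 in the frame of cap_tray between 0.011 and 0.078 m and y of cap_2 in the frame of cap_tray between -0.01 and 0.01 m and z of cap_2 in the frame of cap_tray below 0.01 m and angle between cap_2's own z axis and vertical below 0.2 rad) and (x of cap_3 in the frame of cap_tray between 0.011 and 0.078 m and y of cap_3 in the frame of cap_tray between -0.01 and 0.01 m and z of cap_3 in the frame of cap_tray below 0.01 m and angle between cap_3's own z axis and vertical below 0.2 rad)))), for 0.1 s.
3. all three caps are in the slot (x of cap_1 in the frame of cap_tray between 0.011 and 0.078 m and y of cap_1 in the frame of cap_tray between -0.01 and 0.01 m and z of each of cap_1, cap_2, cap_3 in the frame of cap_tray below 0.01 m and angle between each of cap_1, cap_2, cap_3's own z axis and vertical below 0.2 rad and x of cap_2 in the frame of cap_tray between 0.011 and 0.078 m and y of cap_2 in the frame of cap_tray between -0.01 and 0.01 m and x of cap_3 in the frame of cap_tray between 0.011 and 0.078 m and y of cap_3 in the frame of cap_tray between -0.01 and 0.01 m), for 0.1 s.
4. the shutter is pushed across the gate (value of joint shutter above 0.031 m), for 0.2 s.
At the end, for the whole second after the job is handed in: All three small caps lie flat (within 0.2 rad) on the floor of the slot, wholly past the shutter and at rest, and the shutter has travelled more than 31 of its 35 mm across the gate (all of step 3 and value of joint shutter above 0.031 m and linear speed of each of cap_1, cap_2, cap_3 below 0.02 m/s); the robot touches nothing.
It fails at once if a small cap is lifted more than 6 mm off the tray floor, or tipped past 0.6 rad (z of any of cap_1, cap_2, cap_3 in the frame of cap_tray above 0.012 m or angle between any of cap_1, cap_2, cap_3's own z axis and vertical above 0.6 rad).
It fails at once if the big blue cap is moved by more than 12 mm (distance of big_cap from where it was at the start of the episode above 0.012 m).
It fails at once if one of the open bottles is moved by more than 12 mm or tipped (distance of any of bottle_1, bottle_2, bottle_3 from where it was at the start of the episode above 0.012 m or angle between any of bottle_1, bottle_2, bottle_3's own z axis and vertical above 0.3 rad).
It also fails if it takes over 67 s, if anything falls off the work surface, if the arm or the gripper's body presses on something with over 40 N, if the wrist force passes 120 N, or if a joint passes its speed limit or range.

## Robot

A 6-joint arm with a two-finger parallel gripper is mounted at the origin on the work surface; the furniture and walls round the work are solid. World frame = base frame: x ahead of the robot, y to its left, z up, the work surface at z = 0. Lengths are in m, angles in rad, forces in N, time in s.
With the tool pointing down it reaches from about 0.3 to 0.875 m from the base axis. Payload 6.4 kg.
Tool frame: the origin (TCP) lies at the very end of the fingers, on their centre line; the grasp point (between the pads) lies 19 mm behind it; z points along the fingers, y is the line along which they close (so a half turn about z gives the same grasp; the last joint's range is limited). The gripper opens to 85 mm and grips with 20 to 120 N. Pads are 22 mm wide; open, the fingers measure 114 mm over their backs; the gripper's body (76 mm by 85 mm) begins 54 mm behind the grasp point. The pads swing forward as they close: fully open they stand 13 mm farther back than shut.
Start: joints at [-1.44, 0.181, 1.607, -0, 1.354, -0.206], TCP at [0.19, -0.543, 0.231] pointing down, gripper open.
Joint ranges: [-2.99, 2.99], [-0.89, 2.07], [0.3, 2.58], [-1.14, 4.28], [0, 2.63], [-3.12, 3.12]. Speed limits (rad/s): [2.57, 2.57, 3.01, 3.14, 3.14, 3.14].

## Interface

Orientations are given as a unit quaternion [w, x, y, z].
In Python, from bench import ctrl gives the robot as it stands.
- The arm moves only by the tool jog_arm, never from a script. Its argument "series" is a list that holds one entry, the list of rows, each a list of 7 numbers: the shift along the tool's x, y, z in mm, then the turn, a rotation vector about the tool's x, y, z in rad, then the finger opening in mm, from 0 to 85.4. In form: [[[tx, ty, tz, rx, ry, rz, gripper], ...]]. A call has exactly 10 rows; each row shifts and turns the commanded pose from where the row before left it, along the tool's axes as they then stand; what a row does not reach is not made up. A row lasts 1/10 s, in which the tool goes at most 50 mm and 8.59 degrees, less where a joint would pass 70% of its speed; a pose out of reach is approached as far as the arm can. A call with a gripper value outside its range is refused whole. The fingers move at their own pace and stop on an object; the grip force is fixed at half the most. Time passes only in rows, so rows that do not move let the fingers close, or fill a call up. It gives the time, the measured TCP pose, the force, the opening and the grip force at its end, in the units of the state.
- ctrl.get_obs(): the state, without advancing time (a new reading comes with each control period).
- ctrl.camera(name): name is "side" or "top"; returns a dict with "frame" (400x640x3 uint8, blue, green, red), "z_map" (400x640 float32, m along the optical axis (not along the pixel's ray), 0 where there is no reading), "fx", "fy", "cx", "cy" (pixels), "k1" (the pictures are not rectified: a ray, as slopes to the right and down, at radius r is drawn at 1 + k1 r^2 times it, then the intrinsics apply), "xyz" and "rotation" of the camera in the world. Camera axes: x right, y down, z forward; pixel columns grow to the right and rows downward; lengths in m; the calibration is good to about 2 mm. A picture is of the moment at which its call begins.
- ctrl.hand_in(): hands the job in; it is judged then, once.
The state is a dict: "time_s": time; "q": joint angles; "dq": joint speeds; "joint_efforts": joint torques, N m; "eef_pos": TCP position; "eef_rot": TCP orientation; "wrist_force": force on the tool from outside, world axes, zero at the start; "torque": the same for the moment, N m; "opening": opening from 0.0 (shut) to 1.0 (fully open); "grasp_force": force on a finger pad.
Only numpy, scipy, OpenCV 4.12 (cv2) and the standard library are available. Lean on these libraries where they do the work, as an engineer would, in place of code of your own. Each camera call takes 0.05 s, during which the arm holds its last target. There are 200 camera calls.

## Working session

There is one attempt and no reset: what is moved stays moved. The work goes in short steps, Python scripts to look and compute and a tool call to move; the robot and the scene stay as the last step left them, time stands still between calls to the robot, and variables do not carry over. Pictures are saved under pics/ and viewed, at most 10 in all, crops included, and the job is handed in when it is done.

Besides the shell and the picture viewer there is one more tool, called after "Request:" as name(argument=value, ...) on one line, values as JSON. jog_arm: Moves the arm, as the interface text tells. Its arguments: {"type":"object","properties":{"series":{"type":"array"}},"required":["series"]}

```bash
mkdir -p pics
cat > h.py <<'E'
import numpy as np, cv2
from bench import ctrl
from scipy.spatial.transform import Rotation as R
def rot(c):
    r=np.array(c["rotation"],float)
    return r if r.shape==(3,3) else R.from_quat(r,scalar_first=True).as_matrix()
def ray(c,uv):
    uv=np.atleast_2d(np.asarray(uv,float))
    K=np.array([[c["fx"],0,c["cx"]],[0,c["fy"],c["cy"]],[0,0,1.]])
    d=(uv-[c["cx"],c["cy"]])/[c["fx"],c["fy"]]; p=d.copy()
    for _ in range(20): p=d/(1+c["k1"]*(p**2).sum(1,keepdims=True))
    return np.c_[p,np.ones(len(p))]@rot(c).T
def plane(c,uv,z):
    r=ray(c,uv); o=np.array(c["xyz"]); return o+r*((z-o[2])/r[:,2:3])
E
python3 - <<'E'
from h import *
for n in("top","side"):
    c=ctrl.camera(n); cv2.imwrite(f"pics/{n}0.png",c["frame"]); np.savez(f"{n}0.npz",**c)
    print(n,{k:c[k] for k in c if k not in("frame","z_map")}, rot(c).round(3).tolist())
o=ctrl.get_obs(); print(o)
E
```

```text
top {'fx': 402.54674614851274, 'fy': 402.54674614851274, 'cx': 318.48955466694025, 'cy': 195.1605809356972, 'k1': -0.045867342962450326, 'xyz': array([ 0.32731052, -0.26278314,  0.881715  ]), 'rotation': array([-0.05924993,  0.70582119, -0.7035423 ,  0.05774189])} [[0.003, -0.986, 0.165], [-1.0, -0.003, 0.002], [-0.002, -0.165, -0.986]]
side {'fx': 405.10077287769127, 'fy': 405.10077287769127, 'cx': 312.2280459913358, 'cy': 199.43098625542748, 'k1': -0.002562731115345693, 'xyz': array([0.25988355, 0.45567863, 0.48197183]), 'rotation': array([ 0.08083755, -0.12560242,  0.85598273, -0.49495746])} [[-0.955, -0.135, 0.263], [-0.295, 0.478, -0.827], [-0.014, -0.868, -0.497]]
{'time_s': 0.1, 'q': array([-1.44033249e+00,  1.81454975e-01,  1.60788877e+00,  3.90767369e-05,
        1.35380575e+00, -2.06293241e-01]), 'dq': array([ 7.62153550e-05, -6.41956159e-04, -1.34538759e-03, -1.93401737e-04,
        1.49884356e-04,  1.61875088e-03]), 'joint_efforts': array([ 8.33342456e-04, -4.45877194e+01, -3.52238274e+01, -1.69281852e-04,
        4.24545491e-03,  2.05217901e-05]), 'eef_pos': array([ 0.18996361, -0.54220053,  0.23049016]), 'eef_rot': array([-7.77137790e-04,  9.85858203e-01,  1.67579826e-01,  4.85697049e-05]), 'wrist_force': array([-0.54074588, -0.10610541,  0.47057415]), 'torque': array([ 0.01193532, -0.05344251,  0.01423912]), 'grasp_force': 0.0, 'opening': 0.9982907983091195}
```

View pics/top0.png

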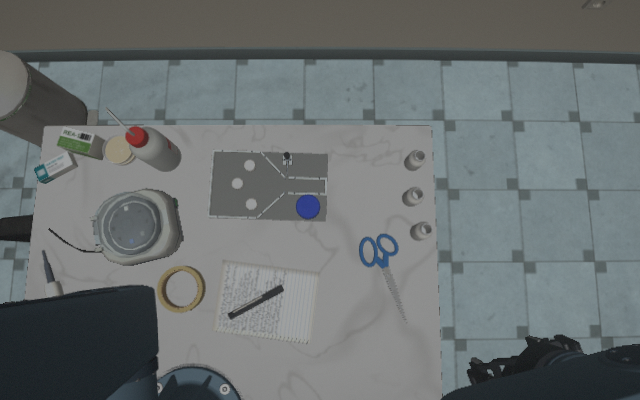

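View pics/side0.png

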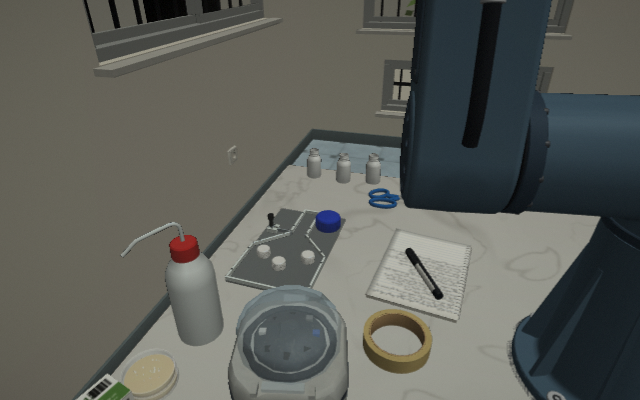

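The top picture shows the tray at px (210–328, 150–221), with caps near (249,165), (237,183) and (251,204). The knob is at (287,156), the big cap at (308,207), and the bottles are far right at x≈415. The side picture agrees.

```bash
cat > m.py <<'E'
from h import *
def caps(c,zt=0.0225,roi=(140,230,200,335)):
    """white blobs on tray, centroid of top face -> world"""
    f=c["frame"]; hsv=cv2.cvtColor(f,cv2.COLOR_BGR2HSV)
    m=((hsv[...,2]>165)&(hsv[...,1]<60)).astype(np.uint8)*255
    k=np.zeros_like(m); a,b,l,r=roi; k[a:b,l:r]=m[a:b,l:r]
    k=cv2.morphologyEx(k,cv2.MORPH_OPEN,cv2.getStructuringElement(cv2.MORPH_ELLIPSE,(5,5)))
    n,_,s,cen=cv2.connectedComponentsWithStats(k)
    return [(cen[i],s[i,4],plane(c,cen[i],zt)[0]) for i in range(1,n)]
E
python3 - <<'E'
from m import *
c=ctrl.camera("top"); f=c["frame"]
cr=f[140:232,200:340]; cv2.imwrite("pics/crop1.png",cv2.resize(cr,None,fx=5.5,fy=5.5,interpolation=cv2.INTER_CUBIC))
hsv=cv2.cvtColor(f,cv2.COLOR_BGR2HSV)
print("plate hsv",hsv[183,260],hsv[160,310],"marble",hsv[240,260],"cap",hsv[165,249])
m=((hsv[...,2]<125)).astype(np.uint8)*255; k=np.zeros_like(m); k[142:228,202:336]=m[142:228,202:336]
k=cv2.morphologyEx(k,cv2.MORPH_CLOSE,np.ones((5,5)))
ct=max(cv2.findContours(k,0,2)[0],key=cv2.contourArea)
P=plane(c,ct[:,0,:],0.006)[:,:2].astype(np.float32)
r=cv2.minAreaRect(P*1000); print("rect",r, cv2.boxPoints(r))
for x in caps(c): print(x)
b=((hsv[...,0]>105)&(hsv[...,0]<130)&(hsv[...,1]>180)).astype(np.uint8); b[:,:290]=0;b[:,330:]=0
M=cv2.moments(b,True); print("big",M["m00"],plane(c,[M["m10"]/M["m00"],M["m01"]/M["m00"]],0.032))
kn=(hsv[...,2]<40).astype(np.uint8); kn[:140]=0;kn[175:]=0;kn[:,:275]=0;kn[:,300:]=0
ys,xs=np.nonzero(kn); print("knob px",xs.min(),xs.max(),ys.min(),ys.max(),xs.mean(),ys.mean(),plane(c,[xs.mean(),ys.mean()],0.040))
z=c["z_map"]; 
for u,v in((249,165),(237,183),(260,183),(308,207),(260,240)):
    p=np.array(c["xyz"])+ray(c,[u,v])[0]*z[v,u]; print((u,v),p.round(4))
E
```

```text
plate hsv [60  3 97] [50  8 97] marble [ 75   4 144] cap [ 75   3 154]
rect ((496.77093505859375, -148.0419464111328), (262.14080810546875, 156.0922088623047), 88.29327392578125) [[ 414.8557   -276.7297  ]
 [ 570.87866  -281.3787  ]
 [ 578.68616   -19.354187]
 [ 422.6632    -14.7052  ]]Traceback (most recent call last):
  File "<stdin>", line 13, in <module>
ZeroDivisionError: float division by zero
```

View pics/crop1.png

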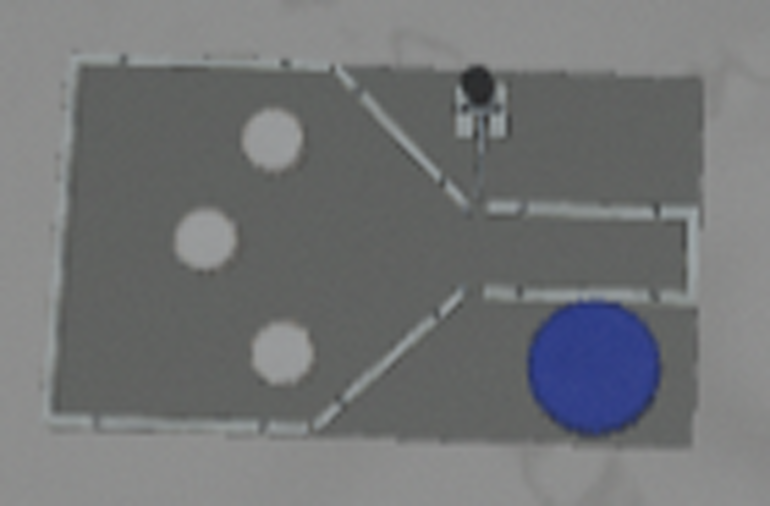

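The zoomed crop shows caps at (273,139), (205,238) and (282,352), the knob at (478,85) and the gate pins near (475,207) and (470,292). The slot rails run level to the right, with the big cap touching close below the lower one.

```bash
sed -i 's/>165/>125/' m.py
python3 - <<'E'
from m import *
c=dict(np.load("top0.npz")); f=c["frame"]; hsv=cv2.cvtColor(f,cv2.COLOR_BGR2HSV)
for k in ("fx","fy","cx","cy","k1"): c[k]=float(c[k])
X=np.array([-.0298,-.99956]);Y=np.array([.99956,-.0298])
m=((hsv[...,2]<125)).astype(np.uint8)*255; k=np.zeros_like(m); k[142:228,202:336]=m[142:228,202:336]
# inner slot walls, bright pixels in slot range at rail top height 14mm
V=hsv[...,2].astype(float)
W=cv2.GaussianBlur(V,(0,0),0.5)
def ridge(cols,lo,hi):
    o=[]
    for u in cols:
        col=np.clip(V[lo:hi,u]-120,0,None); 
        if col.sum()>20:o.append((u,lo+(col*np.arange(hi-lo)).sum()/col.sum()))
    return plane(c,o,.014)[:,:2]
a=ridge(range(291,322),172,182); b=ridge(range(291,322),189,197)
t=ridge(range(215,255),148,156)
for n,p in(("up",a),("lo",b),("top",t)):
    q=np.polyfit(p[:,1],p[:,0],1); print(n,"slope",q[0],"x at y=-.2",np.polyval(q,-.2),"std",(p[:,0]-np.polyval(q,p[:,1])).std(),len(p))
def ridgeh(rows,lo,hi):
    o=[]
    for v in rows:
        col=np.clip(V[v,lo:hi]-120,0,None)
        if col.sum()>20:o.append((lo+(col*np.arange(hi-lo)).sum()/col.sum(),v))
    return plane(c,o,.014)[:,:2]
for n,p in(("end",ridgeh(range(180,190),322,330)),):print(n,p.mean(0),p.std(0))
for x in caps(c): print(x)
b=((hsv[...,0]>105)&(hsv[...,0]<130)&(hsv[...,1]>120)).astype(np.uint8); b[:,:290]=0;b[:,335:]=0;b[:190]=0;b[225:]=0
M=cv2.moments(b,True); print("big",M["m00"],plane(c,[M["m10"]/M["m00"],M["m01"]/M["m00"]],0.032))
kn=(hsv[...,2]<60).astype(np.uint8); kn[:145]=0;kn[162:]=0;kn[:,:280]=0;kn[:,295:]=0
ys,xs=np.nonzero(kn); print("knob px",xs.min(),xs.max(),ys.min(),ys.max(),plane(c,[xs.mean(),ys.mean()],0.042))
z=c["z_map"]; 
for u,v in((249,165),(237,183),(260,183),(308,207),(260,240)):
    p=np.array(c["xyz"])+ray(c,[u,v])[0]*z[v,u]; print((u,v),p.round(4))
E
```

```text
up slope 0.043327222746355705 x at y=-.2 0.512282189962388 std 0.0002719799426121314 28
lo slope 0.011991629754644007 x at y=-.2 0.4764035056445559 std 0.0006201212105074963 27
top slope 0.006550447222401451 x at y=-.2 0.5744041287026942 std 0.0006509093499206792 40
end [ 0.49615527 -0.27840338] [6.42178950e-03 3.56655764e-05]
(array([263.35402723, 182.30233095]), np.int32(4333), array([ 0.498972  , -0.14050476,  0.0225    ]))
(array([249.06451613, 164.86021505]), np.int32(93), array([ 0.53793802, -0.108014  ,  0.0225    ]))
(array([236.83157895, 183.10526316]), np.int32(95), array([ 0.49704245, -0.0825919 ,  0.0225    ]))
(array([250.84946237, 203.70967742]), np.int32(93), array([ 0.45177336, -0.1146649 ,  0.0225    ]))
big 442.0 [[ 0.44527348 -0.23729827  0.032     ]]
knob px 284 289 153 158 [[ 0.55478761 -0.19142309  0.042     ]]
(249, 165) [ 0.5366 -0.1086  0.0266]
(237, 183) [ 0.4974 -0.0828  0.0217]
(260, 183) [ 0.5008 -0.1307  0.0055]
(308, 207) [ 0.4435 -0.2385  0.0336]
(260, 240) [ 0.3751 -0.1331 -0.0013]
```

Request:
jog_arm(series=[[[0,0,0,0,0,0.1222,0],[0,0,0,0,0,0.1222,0],[0,0,0,0,0,0.1222,0],[20,-35,0,0,0,0,0],[20,-35,0,0,0,0,0],[20,-35,0,0,0,0,0],[20,-35,0,0,0,0,0],[20,-35,0,0,0,0,0],[20,-35,0,0,0,0,0],[20,-35,0,0,0,0,0]]])

```text
time_s: 1.15
eef_pos: [0.3377, -0.3004, 0.2312]
eef_rot: [-0.0, 1.0, -0.015, 0.0]
wrist_force: [0.1, -0.2, 1.0]
opening: -0.002
grasp_force: 0.0
```

```bash
cat >> h.py <<'E'
G=np.array([.4948,-.190]);TX=np.array([-.0298,-.99956]);TY=np.array([.99956,-.0298])
def tray(p): d=np.asarray(p)[...,:2]-G; return np.stack([d@TX,d@TY],-1)
def st():
    o=ctrl.get_obs(); p=o["eef_pos"]; M=R.from_quat(o["eef_rot"],scalar_first=True).as_matrix()
    print("t",o["time_s"],"tray mm",(tray(p)*1000).round(1),"z",(p[2]*1000).round(1),"F",np.round(o["wrist_force"],1),"yawerr",np.arctan2(M[1,0],M[0,0])+.0298,"zax",M[:,2].round(4),"op",o["opening"])
E
python3 -c "from h import *;st()"
```

```text
t 1.15 tray mm [ 115.  -153.7] z 231.2 F [ 0.1 -0.2  1. ] yawerr -0.0002927980088231856 zax [ 0.e+00  1.e-04 -1.e+00] op -0.0020120811073005666
```

Request:
jog_arm(series=[[[22,-36,0,0,0,0,0],[22,-36,0,0,0,0,0],[22,-36,20,0,0,0,0],[22,-36,20,0,0,0,0],[22,-36,20,0,0,0,0],[22,-36,30,0,0,0,0],[20,-36,30,0,0,0,0],[0,0,30,0,0,0,0],[0,0,20,0,0,0,0],[0,0,0,0,0,0,0]]])

```text
time_s: 2.15
eef_pos: [0.4928, -0.055, 0.0597]
eef_rot: [-0.001, 1.0, -0.014, -0.003]
wrist_force: [0.1, 0.5, -0.4]
opening: -0.001
grasp_force: 0.0
```

Run:
```python
from m import *
st()
c=ctrl.camera("side"); cv2.imwrite("pics/s1.png",cv2.resize(c["frame"][170:320,200:400],None,fx=4,fy=4,interpolation=cv2.INTER_CUBIC))
```

```text
t 2.15 tray mm [-134.9   -6. ] z 59.7 F [ 0.1  0.5 -0.4] yawerr 0.0009999766480023146 zax [-0.0065  0.0023 -1.    ] op -0.0011564861580383604
```

View pics/s1.png

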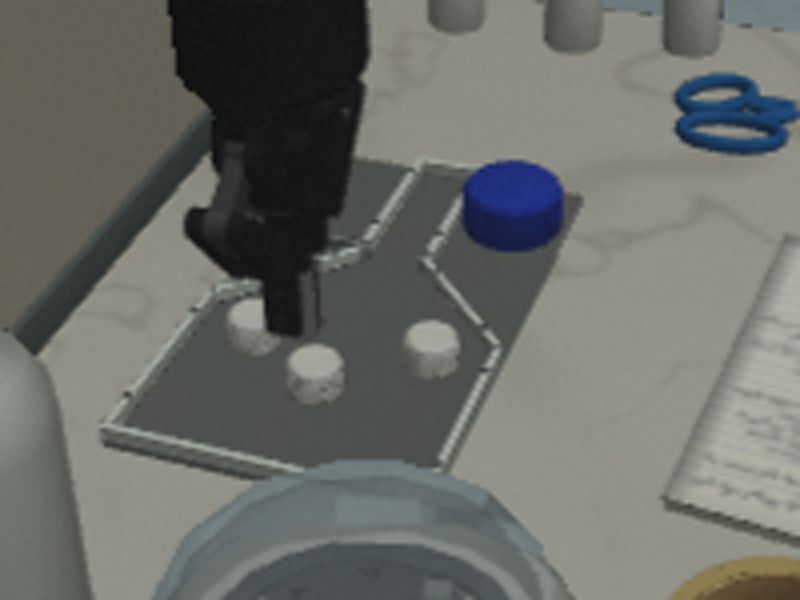

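The side crop shows the closed fingertips at about crop (290,330), apparently over the pool behind the middle cap, which is at (315,373). All the caps are still in place.

Run:
```python
from h import *
c=ctrl.camera("side"); st(); p=ctrl.get_obs()["eef_pos"]
def proj(c,p):
    q=rot(c).T@(np.asarray(p)-c["xyz"]); s=q[:2]/q[2]; s=s*(1+c["k1"]*(s@s)); return s*[c["fx"],c["fy"]]+[c["cx"],c["cy"]]
u=proj(c,p); print(u,(u-[200,170])*4)
```

```text
t 2.25 tray mm [-133.4   -3.4] z 63.0 F [-0.4 -0.5  0. ] yawerr -9.078745805956787e-05 zax [-8.e-04  2.e-04 -1.e+00] op -0.0019318015232919288
[272.52951612 250.04154596] [290.11806446 320.16618385]
```

Request:
jog_arm(series=[[[1,-4,0,0,0,0,0],[1,-4,0,0,0,0,0],[0,0,8,0,0,0,0],[0,0,8,0,0,0,0],[0,0,8,0,0,0,0],[0,0,8,0,0,0,0],[0,0,7,0,0,0,0],[0,0,7,0,0,0,0],[0,0,6,0,0,0,0],[0,0,0,0,0,0,0]]])

```text
time_s: 3.25
eef_pos: [0.4971, -0.0484, 0.0099]
eef_rot: [-0.0, 1.0, -0.015, -0.001]
wrist_force: [0.1, 0.6, 1.0]
opening: -0.0
grasp_force: 0.0
```

```bash
python3 -c "
from m import *
st()
c=ctrl.camera('top')
for x in caps(c): print(x[0].round(1),x[1],(tray(x[2])*1000).round(1))
st()"
```

```text
t 3.25 tray mm [-141.6   -2. ] z 9.9 F [0.1 0.6 1. ] yawerr -9.58193732550211e-05 zax [-1.7e-03  6.0e-04 -1.0e+00] op -0.0003063335040267616
[274.3 187.1] 3712 [-25.2  -7.2]
[249.  164.9] 94 [-83.4  40.6]
[250.9 203.6] 100 [-73.8 -45. ]
t 3.3 tray mm [-141.6   -1.6] z 10.4 F [0.4 0.5 0.8] yawerr -2.007732516795188e-05 zax [-1.e-03  4.e-04 -1.e+00] op -0.003683260411422405
```

Request:
jog_arm(series=[[[0.5,6,0,0,0,0,0],[0.5,10,0,0,0,0,0],[0,12,0,0,0,0,0],[0,12,0,0,0,0,0],[0,12,0,0,0,0,0],[0,12,0,0,0,0,0],[0,12,0,0,0,0,0],[0,10,0,0,0,0,0],[0,8,0,0,0,0,0],[0,5,0,0,0,0,0]]])

```text
time_s: 4.3
eef_pos: [0.4958, -0.1484, 0.0108]
eef_rot: [0.0, 1.0, -0.015, 0.0]
wrist_force: [-0.3, 0.6, 0.9]
opening: 0.005
grasp_force: 0.1
```

Run:
```python
from m import *
st()
a=ctrl.camera("side")["frame"][195:275,215:355]; b=ctrl.camera("top")["frame"][140:232,200:340]
f=lambda i:cv2.resize(i,(560,300),interpolation=cv2.INTER_CUBIC)
cv2.imwrite("pics/s2.png",np.vstack([f(a),f(b)])); st()
```

```text
t 4.3 tray mm [-41.6  -0.2] z 10.8 F [-0.3  0.6  0.9] yawerr -0.000569490018247916 zax [ 1.e-04 -0.e+00 -1.e+00] op 0.00461496942584952
t 4.4 tray mm [-41.8  -0.2] z 10.9 F [ 0.2  0.3 -0.5] yawerr -0.0007223600772656956 zax [ 1.e-04 -1.e-04 -1.e+00] op -0.001600526515865838
```

View pics/s2.png

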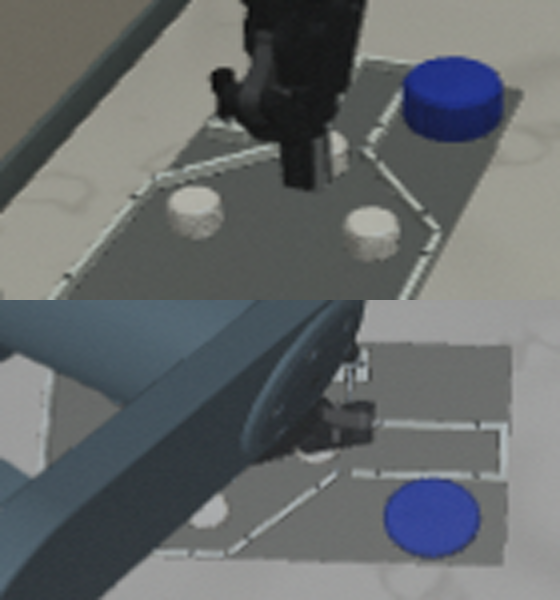

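The side half shows the cap just ahead of the fingertips at (335,150), entering the gate, with the other two untouched. In the top half the arm covers most of it.

Request:
jog_arm(series=[[[0,3,0,0,0,0,0],[0,3,0,0,0,0,0],[0,4,0,0,0,0,0],[0,4,0,0,0,0,0],[0,4,0,0,0,0,0],[0,4,0,0,0,0,0],[0,4,0,0,0,0,0],[0,3,0,0,0,0,0],[0,2,0,0,0,0,0],[0,0,0,0,0,0,0]]])

```text
time_s: 5.4
eef_pos: [0.4949, -0.1788, 0.0109]
eef_rot: [0.0, 1.0, -0.015, 0.0]
wrist_force: [-0.7, -0.1, -0.3]
opening: -0.001
grasp_force: 0.0
```

Run:
```python
from m import *
st()
c=ctrl.camera("side"); cv2.imwrite("pics/s3.png",cv2.resize(c["frame"][195:275,215:355],None,fx=4,fy=4,interpolation=cv2.INTER_CUBIC))
```

```text
t 5.4 tray mm [-11.2  -0.2] z 10.9 F [-0.7 -0.1 -0.3] yawerr -0.0003519946055330868 zax [ 1.e-04 -1.e-04 -1.e+00] op -0.0010921130755526078
```

View pics/s3.png

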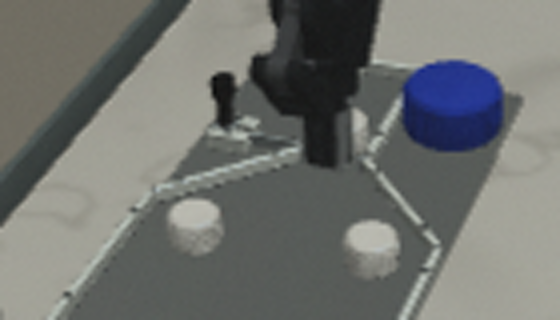

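The side crop shows the cap beyond the fingertips in the gate/slot mouth at (355,130). The other two caps are unmoved at (195,225) and (372,248).

Request:
jog_arm(series=[[[0,-6,0,0,0,0,0],[0,-12,0,0,0,0,0],[0,-12,0,0,0,0,0],[0,0,-15,0,0,0,0],[0,0,-15,0,0,0,0],[20,-12,-10,0,0,0,0],[20,-12,0,0,0,0,0],[20,-12,0,0,0,0,0],[12,-6,0,0,0,0,0],[0,0,0,0,0,0,0]]])

```text
time_s: 6.45
eef_pos: [0.57, -0.1072, 0.0508]
eef_rot: [0.0, 1.0, -0.014, 0.0]
wrist_force: [-0.5, -0.4, 0.2]
opening: -0.001
grasp_force: 0.0
```

Run:
```python
from m import *
st()
c=ctrl.camera("side"); f=c["frame"]; cv2.imwrite("pics/s4.png",cv2.resize(f[195:275,215:355],None,fx=4,fy=4,interpolation=cv2.INTER_CUBIC))
for x in caps(ctrl.camera("top")): print(x[0].round(1),x[1],(tray(x[2])*1000).round(1))
st()
```

```text
t 6.45 tray mm [-85.   72.7] z 50.8 F [-0.5 -0.4  0.2] yawerr 0.0024633261307055176 zax [ 5.e-04 -1.e-04 -1.e+00] op -0.0010268119096279304
[273.4 192.8] 3551 [-26.6 -19.8]
[226.5 149. ] 32 [-135.6   75.1]
[249.1 165. ] 96 [-83.2  40.4]
[292.2 183.8] 103 [13.5  1.5]
[251.  203.5] 106 [-73.8 -44.7]
t 6.55 tray mm [-84.   70.9] z 50.4 F [-0.7  0.4  0.8] yawerr 0.0009955288918101178 zax [-1.4e-03  3.0e-04 -1.0e+00] op 3.963881252921718e-05
```

View pics/s4.png

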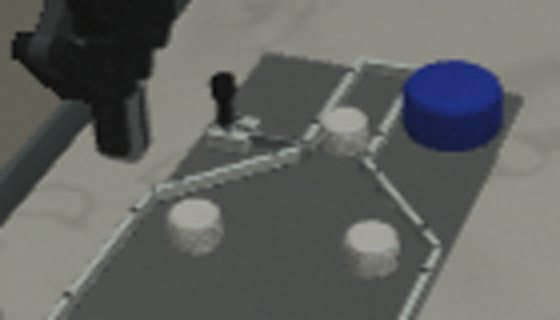

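The side crop shows the first cap standing flat in the slot mouth at (345,130). The knob is still at the open end, and the fingers are clear beyond the far rail.

Request:
jog_arm(series=[[[0,0,8,0,0,0,0],[0,0,9,0,0,0,0],[0,0,9,0,0,0,0],[0,0,7,0,0,0,0],[0,0,1,0,0,0,0],[0,0,0,0,0,0,0],[-3,0,0,0,0,0,0],[-4,0,0,0,0,0,0],[-5,0,0,0,0,0,0],[-3,0,0,0,0,0,0]]])

```text
time_s: 7.55
eef_pos: [0.5535, -0.1082, 0.017]
eef_rot: [0.0, 1.0, -0.015, -0.0]
wrist_force: [-0.2, 0.4, 0.3]
opening: -0.004
grasp_force: 0.0
```

Run:
```python
from m import *
st()
c=dict(np.load("top0.npz"))
for k in ("fx","fy","cx","cy","k1"): c[k]=float(c[k])
print("pins",tray(plane(c,[[286.4,177.6],[285.5,193.1]],.014))*1000)
V=cv2.cvtColor(c["frame"],cv2.COLOR_BGR2GRAY); print(V[185,318:332],V[184,204:216]); print(V[170:200,305])
```

```text
t 7.55 tray mm [-83.5  56.2] z 17.0 F [-0.2  0.4  0.3] yawerr -9.946971987424835e-06 zax [-0. -0. -1.] op -0.004314592255264222
pins [[ -0.63150266  16.55410502]
 [ -0.99022534 -18.12236694]]
[ 98  98  98  97  98  97  89 153 152 138 139 138 138 139] [140 141 141 143 141 137 147 117  91  93  95  96]
[ 97  96  98  97  98  98 103 126 140 121  95  98  98  97  97  99  98  98
  98  97  99  92 111 142 107  60  66  65  67  68]
```

Run:
```python
from m import *
c=dict(np.load("top0.npz"))
for k in ("fx","fy","cx","cy","k1"): c[k]=float(c[k])
print(tray(plane(c,[[324.5,185],[211.2,184],[305,178],[305,193]],.014))*1000)
V=cv2.cvtColor(c["frame"],cv2.COLOR_BGR2GRAY); print(V[174:181,278:294]);print(V[190:197,278:294])
```

```text
[[  83.75036028    2.7125779 ]
 [-165.86321088   -3.16588065]
 [  40.36217855   16.98952552]
 [  41.66188839  -16.49886078]]
[[ 96  96 101 141 152 110  91  96 104  91  99  96  98  95  95  97]
 [ 96  96  97 112 139 152 102  97 105  90  96  96  97  97  97  96]
 [ 96  98  96  97 112 141 133 102  94  88 103 118 119 119 118 119]
 [ 97  98  97  96  97 114 120 107  97  97 117 150 150 149 148 149]
 [ 97  97  96  96  97  97 101  93  97  98 109 131 129 129 130 130]
 [ 98  97  97  97  97  96  93  87  98  97  92  85  89  88  91  89]
 [ 97  98  96  97  97  98  97  97  97  97  97  96  97  96  97  96]]
[[ 98  96  98  97  98  96  99  97  97  97  96  98  99  98  98  98]
 [ 98  97  98  97  97 100 101  99  97  96 108 109 107 106 103 101]
 [ 98  97  97  98  91 118 105  94  98  94 132 132 131 129 125 114]
 [ 98  98  97  99 115 143 104  90  97  98 139 139 140 142 142 129]
 [ 98  98  99 120 156 131  96  97  98  96 114 112 115 122 123 125]
 [ 98  98 121 152 134  81  95  97  97  99  97  99  98  96  98  95]
 [ 95  89 148 134  85  97  98  96  97  98  98  98  97  97  98  96]]
```

Request:
jog_arm(series=[[[-4,0,0,0,0,0,0],[-5,0,0,0,0,0,0],[-6,0,0,0,0,0,0],[-6,0,0,0,0,0,0],[-5,0,0,0,0,0,0],[-4,0,0,0,0,0,0],[-2,0,0,0,0,0,0],[0,0,0,0,0,0,0],[6,0,0,0,0,0,0],[6,0,-20,0,0,0,0]]])

```text
time_s: 8.55
eef_pos: [0.5325, -0.1069, 0.0348]
eef_rot: [-0.001, 1.0, -0.015, -0.002]
wrist_force: [-0.9, -0.4, -1.2]
opening: -0.001
grasp_force: 0.0
```

```bash
cat > look.py <<'E'
from m import *
st()
c=ctrl.camera("side")
for x in caps(c,roi=(195,275,215,318)): 
    t=(tray(x[2])*1000).round(1); print("side",x[0].round(1),x[1],t)
c=ctrl.camera("top")
for x in caps(c): 
    if x[1]<200: print("top",x[0].round(1),x[1],(tray(x[2])*1000).round(1))
st()
E
python3 look.py
```

```text
t 8.55 tray mm [-84.2  35.2] z 34.8 F [-0.9 -0.4 -1.2] yawerr -0.0002724441858046392 zax [-0.0045  0.002  -1.    ] op -0.0011377136994897797
side [299.4 202.3] 573 [97.7 34.9]
side [300.6 225. ] 74 [11.4  0.1]
side [233.2 249.2] 1179 [-104.9   92.9]
side [282.5 252.8] 86 [-86.7  -0.3]
side [307.8 254.2] 89 [-76.5 -46.5]
top [247.4 182.7] 102 [-84.4   0.6]
top [292.2 183.8] 103 [13.5  1.5]
top [250.9 203.6] 104 [-73.9 -44.9]
t 8.65 tray mm [-82.6  39.8] z 39.1 F [ 1.4 -0.5  0.9] yawerr 0.0002380718776968417 zax [ 0.005  -0.0021 -1.    ] op 0.002474974891638312
```

Request:
jog_arm(series=[[[0,-12,0,0,0,0,0],[-8,-12,0,0,0,0,0],[-10,-10,0,0,0,0,0],[-10,0,0,0,0,0,0],[-7,0,0,0,0,0,0],[0,0,0,0,0,0,0],[0,0,8,0,0,0,0],[0,0,8,0,0,0,0],[0,0,8,0,0,0,0],[0,0,3,0,0,0,0]]])

```text
time_s: 9.65
eef_pos: [0.4993, -0.0725, 0.0084]
eef_rot: [-0.0, 1.0, -0.015, -0.001]
wrist_force: [-0.3, 0.5, 0.4]
opening: -0.0
grasp_force: 0.0
```

```bash
python3 look.py
```

```text
t 9.65 tray mm [-117.6    1. ] z 8.4 F [-0.3  0.5  0.4] yawerr -0.00036938966370132775 zax [-1.9e-03  8.0e-04 -1.0e+00] op -0.00042675080024542845
side [305.7 202.6] 382 [100.5  20.8]
side [235.3 245.6] 1357 [-93.5  94.6]
side [300.6 225. ] 74 [11.4  0.1]
side [284.9 253. ] 47 [-86.   -4.7]
side [307.8 254.3] 95 [-76.7 -46.5]
top [292.2 183.7] 100 [13.5  1.6]
top [249.1 185.6] 28 [-80.3  -5.7]
top [250.9 203.5] 102 [-73.9 -44.8]
t 9.75 tray mm [-117.6    1.1] z 8.9 F [ 0.2 -0.9 -0.3] yawerr -0.0001995517242762805 zax [-1.8e-03  7.0e-04 -1.0e+00] op 0.003613310564649804
```

Request:
jog_arm(series=[[[-1,4,-1,0,0,0,0],[0,6,-1,0,0,0,0],[0,9,0,0,0,0,0],[0,10,0,0,0,0,0],[0,10,0,0,0,0,0],[0,10,0,0,0,0,0],[0,10,0,0,0,0,0],[0,8,0,0,0,0,0],[0,5,0,0,0,0,0],[0,4,0,0,0,0,0]]])

```text
time_s: 10.75
eef_pos: [0.4967, -0.149, 0.0118]
eef_rot: [-0.0, 1.0, -0.015, -0.0]
wrist_force: [0.3, 0.7, 0.6]
opening: 0.001
grasp_force: 0.2
```

Request:
jog_arm(series=[[[0,4,0,0,0,0,0],[0,4,0,0,0,0,0],[0,4,0,0,0,0,0],[0,4,0,0,0,0,0],[0,4,0,0,0,0,0],[0,4,0,0,0,0,0],[0,4,0,0,0,0,0],[0,3,0,0,0,0,0],[0,1,0,0,0,0,0],[0,0,0,0,0,0,0]]])

```text
time_s: 11.75
eef_pos: [0.4958, -0.1807, 0.0119]
eef_rot: [0.0, 1.0, -0.015, -0.0]
wrist_force: [-0.1, 0.2, 0.4]
opening: 0.002
grasp_force: 0.0
```

```bash
python3 look.py
```

```text
t 11.75 tray mm [-9.3  0.7] z 11.9 F [-0.1  0.2  0.4] yawerr -0.00022817973929189356 zax [-0. -0. -1.] op 0.001969196785595626
side [245.5 233.8] 2113 [-52.  94.]
side [312.9 203.3] 147 [102.5   4.4]
side [305.9 221.6] 81 [26.7 -6. ]
side [308.1 255.7] 128 [-80.5 -48.6]
top [208.1 171.2] 73 [-172.5   23.6]
top [304.5 187. ] 32 [40.4 -4.8]
top [293.4 189.3] 26 [ 16.5 -10.7]
t 11.85 tray mm [-9.6  0.7] z 11.8 F [-0.3  0.5 -0.3] yawerr 6.952698092261081e-05 zax [-1.e-04  1.e-04 -1.e+00] op 0.003216288154131066
```

Request:
jog_arm(series=[[[0,-6,0,0,0,0,0],[0,-12,0,0,0,0,0],[0,-12,-5,0,0,0,0],[0,0,-15,0,0,0,0],[-10,-10,-12,0,0,0,0],[-20,-12,0,0,0,0,0],[-20,-10,0,0,0,0,0],[-17,-3,0,0,0,0,0],[-9,0,0,0,0,0,0],[0,0,0,0,0,0,0]]])

```text
time_s: 12.85
eef_pos: [0.4211, -0.1126, 0.044]
eef_rot: [-0.0, 1.0, -0.015, -0.0]
wrist_force: [0.6, 1.2, -0.3]
opening: 0.003
grasp_force: 0.0
```

```bash
python3 look.py
```

```text
t 12.85 tray mm [-75.2 -76. ] z 44.0 F [ 0.6  1.2 -0.3] yawerr 0.0004162491063812515 zax [-2.e-04  1.e-04 -1.e+00] op 0.0026907871757622034
side [253.6 228.5] 2485 [-29.8  86.8]
side [301.5 221.9] 81 [22.9  2.4]
side [307.8 254.5] 98 [-77.1 -46.7]
t 12.95 tray mm [-74.2 -74.4] z 44.4 F [-0.1 -0.5 -0.3] yawerr -0.0001350079744452705 zax [ 1.4e-03 -7.0e-04 -1.0e+00] op -0.004213204521388995
```

Request:
jog_arm(series=[[[0,0,9,0,0,0,0],[0,0,10,0,0,0,0],[0,0,7,0,0,0,0],[0,0,2,0,0,0,0],[0,0,0,0,0,0,0],[3,0,0,0,0,0,0],[4,0,0,0,0,0,0],[4,0,0,0,0,0,0],[4,0,0,0,0,0,0],[3,0,0,0,0,0,0]]])

```text
time_s: 13.95
eef_pos: [0.4404, -0.114, 0.0161]
eef_rot: [0.0, 1.0, -0.015, 0.0]
wrist_force: [-0.4, -0.7, 0.4]
opening: 0.004
grasp_force: 0.1
```

```bash
python3 -c "from h import *;st()"
```

```text
t 13.95 tray mm [-74.4 -56.6] z 16.1 F [-0.4 -0.7  0.4] yawerr 0.00013400003650751793 zax [ 5.e-04 -3.e-04 -1.e+00] op 0.0039933985117484045
```

Target TCP y = −24: 33 mm more, then retreat.

Request:
jog_arm(series=[[[4,0,0,0,0,0,0],[5,0,0,0,0,0,0],[6,0,0,0,0,0,0],[6,0,0,0,0,0,0],[5,0,0,0,0,0,0],[4,0,0,0,0,0,0],[2,0,0,0,0,0,0],[0,0,0,0,0,0,0],[-6,0,0,0,0,0,0],[-6,0,-20,0,0,0,0]]])

```text
time_s: 14.95
eef_pos: [0.4571, -0.1133, 0.0339]
eef_rot: [-0.001, 1.0, -0.015, -0.003]
wrist_force: [0.2, 0.1, -0.4]
opening: 0.001
grasp_force: 0.0
```

```bash
python3 look.py
```

```text
t 14.95 tray mm [-75.6 -40. ] z 33.9 F [ 0.2  0.1 -0.4] yawerr 1.914519336378498e-05 zax [-0.005   0.0026 -1.    ] op 0.001168821972624695
side [246.9 232.5] 2151 [-46.8  93.5]
side [286.3 250.1] 92 [-76.9  -3.9]
t 15.05 tray mm [-74.1 -37.1] z 37.2 F [ 0.  -0.4 -0.6] yawerr -7.450994545763617e-05 zax [ 0.0018 -0.0011 -1.    ] op 0.002396014765775081
```

Request:
jog_arm(series=[[[0,-14,0,0,0,0,0],[0,-14,0,0,0,0,0],[6,-9,0,0,0,0,0],[8,0,0,0,0,0,0],[10,0,0,0,0,0,0],[8,0,0,0,0,0,0],[2,0,0,0,0,0,0],[0,0,0,0,0,0,0],[0,0,0,0,0,0,0],[0,0,0,0,0,0,0]]])

```text
time_s: 16.05
eef_pos: [0.4945, -0.0785, 0.0357]
eef_rot: [-0.0, 1.0, -0.015, -0.0]
wrist_force: [-0.4, -0.4, -0.4]
opening: -0.002
grasp_force: 0.0
```

```bash
python3 look.py
```

```text
t 16.05 tray mm [-111.4   -3.7] z 35.7 F [-0.4 -0.4 -0.4] yawerr -0.00040514304408332744 zax [-5.e-04  2.e-04 -1.e+00] op -0.0017194008521920082
side [306.4 202.8] 359 [100.5  19.2]
side [236.7 243.1] 1460 [-85.6  95.8]
side [303.5 221.8] 132 [24.6 -1.4]
side [288.5 250.5] 52 [-76.8  -8.3]
top [252.5 185.7] 62 [-72.9  -5.7]
t 16.15 tray mm [-111.4   -3.5] z 35.9 F [-0.1 -0.6 -0.4] yawerr -0.00030751067623493306 zax [-2.e-04  0.e+00 -1.e+00] op 0.00018047513818126857
```

Run:
```python
from m import *
for n,roi in(("top",(176,200,240,264)),("side",(238,265,272,302))):
    c=ctrl.camera(n); a,b,l,r=roi; V=c["frame"][...,1]
    print(n); print(V[a:b:1,l:r:1] if n=="top" else "")
    m=np.zeros(V.shape,np.uint8); m[a:b,l:r]=(V[a:b,l:r]>125)
    ct=max(cv2.findContours(m,0,2)[0],key=cv2.contourArea); e=cv2.minEnclosingCircle(ct); print(e,tray(plane(c,[e[0]],.0225))*1000)
```

```text
top
[[ 43  45  44  43  52  59  61  60  65  65  68  71  78  74  69  63 102 103
  102 103 104 104 103 104]
 [ 42  43  45  42  50  58  67  60  56  52  51  57  59  62  57  57 102 103
  105 103 104 105 102 105]
 [ 41  46  46  49  48  62  79  64  47  48  47  52  55  52  48  47 101 106
  105 104 104 104 103 104]
 [ 47  51  49  46  44  64  82  63  49  44  49  50  53  53  48  58 115 107
  105 105 105 103 103 104]
 [ 51  51  49  46  44  70  79  63  47  43  46  50  54  51  47  65 144 116
  106 104 105 101 105 105]
 [ 51  47  45  45  46  61  71  56  48  42  44  45  51  56  69 109 156 137
  107 103 105 104 105 104]
 [ 44  45  44  46  42  44  43  44  44  52  66  69 103 113 124 163 166 155
  108 104 104 104 104 104]
 [ 42  45  42  39  41  43  52  64 101 112 123 127 163 165 165 165 166 163
  109 102 105 104 104 105]
 [ 44  44  51  54  61  70  81 120 161 164 165 164 165 164 166 165 166 164
  130 100 104 105 103 103]
 [ 74  72  81  82  89 102 105 150 164 165 166 166 163 164 165 165 165 162
  121  96 105 104 104 104]
 [104 104 103 103 102 103 105 126 162 164 163 163 164 165 165 163 166 148
  101  95 10
[... 778 characters left out ...]
3 103 104 105 105
  104 105 105 105 104 104]
 [104 104 103 103 105 104 105 104 105 104 104 105 103 104 105 103 104 105
  104 105 104 103 103 106]
 [104 105 105 102 105 103 104 105 102 103 104 104 105 106 104 104 105 103
  105 105 106 106 106 104]
 [103 106 106 103 105 103 105 103 104 104 104 105 104 105 105 104 104 105
  106 104 106 105 103 105]
 [105 104 103 104 105 103 105 105 105 104 104 105 104 104 105 105 104 104
  106 105 106 106 105 105]
 [104 102 105 105 103 103 104 105 105 104 103 104 105 105 104 106 105 105
  106 106 105 106 105 106]]
((252.5, 184.5), 5.700977325439453) [[-72.9937526   -2.94242969]]
side

((287.3333435058594, 250.5), 5.069061756134033) [[-77.465256    -6.21940647]]
```

The cap centre is at top px (252.5,184.2), so tray y is about −2.3 mm. I'll push it slightly yawed, so it comes onto the centre line.

Request:
jog_arm(series=[[[0,0,5,0,0,-0.045,0],[0,0,8,0,0,0,0],[0,0,8,0,0,0,0],[0,0,4,0,0,0,0],[0,0,0,0,0,0,0],[0,4,0,0,0,0,0],[0,6,0,0,0,0,0],[0,8,0,0,0,0,0],[0,8,0,0,0,0,0],[0,6,0,0,0,0,0]]])

```text
time_s: 17.25
eef_pos: [0.4956, -0.1116, 0.0111]
eef_rot: [0.0, 1.0, 0.007, 0.0]
wrist_force: [0.0, 0.8, 0.5]
opening: -0.005
grasp_force: 0.3
```

Request:
jog_arm(series=[[[0,6,0,0,0,0,0],[0,7,0,0,0,0,0],[0,7,0,0,0,0,0],[0,7,0,0,0,0,0],[0,5,0,0,0,0,0],[0,3,0,0,0,0,0],[0,0,0,0,0,0,0],[0,-2,0,0,0,0,0],[0,0,0,0,0,0.045,0],[0,0,0,0,0,0,0]]])

```text
time_s: 18.25
eef_pos: [0.4957, -0.143, 0.0108]
eef_rot: [-0.0, 1.0, -0.015, -0.0]
wrist_force: [0.4, -0.0, -0.2]
opening: 0.0
grasp_force: 0.0
```

```bash
python3 look.py
```

```text
t 18.25 tray mm [-47.   -0.5] z 10.8 F [ 0.4 -0.  -0.2] yawerr 3.754670580915012e-05 zax [-3.e-04  2.e-04 -1.e+00] op 0.00029077475107066794
side [243.4 235.7] 1954 [-59.3  94.9]
side [311.1 203. ] 205 [102.6   8.7]
side [304.3 221.9] 118 [24.5 -3.1]
side [299.  234.5] 22 [-21.7  -8.7]
t 18.35 tray mm [-46.9  -0.4] z 10.8 F [0.8 0.1 0.2] yawerr 0.001486407901040522 zax [-1.e-04  1.e-04 -1.e+00] op 0.0052764114741163555
```

Request:
jog_arm(series=[[[0,4,0,0,0,0,0],[0,4,0,0,0,0,0],[0,4,0,0,0,0,0],[0,4,0,0,0,0,0],[0,4,0,0,0,0,0],[0,4,0,0,0,0,0],[0,4,0,0,0,0,0],[0,3,0,0,0,0,0],[0,2,0,0,0,0,0],[0,0,0,0,0,0,0]]])

```text
time_s: 19.35
eef_pos: [0.4949, -0.1768, 0.0109]
eef_rot: [0.0, 1.0, -0.015, 0.0]
wrist_force: [0.2, -0.3, 0.2]
opening: -0.0
grasp_force: 0.0
```

```bash
python3 look.py
```

```text
t 19.35 tray mm [-13.2  -0.3] z 10.9 F [ 0.2 -0.3  0.2] yawerr -0.0002838579034392108 zax [ 1.e-04 -1.e-04 -1.e+00] op -3.401949517002065e-05
side [245.5 233.8] 2116 [-51.9  93.9]
side [310.5 211.6] 299 [67.3 -2. ]
top [207.2 172.3] 120 [-174.3   21.1]
t 19.45 tray mm [-13.5  -0.4] z 10.9 F [-0.   0.   0.1] yawerr -5.0138794229551836e-05 zax [-1.e-04  0.e+00 -1.e+00] op 0.003700809127548155
```

Forces are low. I'll push 6 mm more, then back off and lift to look.

Request:
jog_arm(series=[[[0,2,0,0,0,0,0],[0,2,0,0,0,0,0],[0,2,0,0,0,0,0],[0,0,0,0,0,0,0],[0,0,0,0,0,0,0],[0,-8,0,0,0,0,0],[0,-14,0,0,0,0,0],[0,-14,-10,0,0,0,0],[0,-14,-20,0,0,0,0],[0,-10,-30,0,0,0,0]]])

```text
time_s: 20.45
eef_pos: [0.4949, -0.1196, 0.0705]
eef_rot: [-0.001, 1.0, -0.014, -0.002]
wrist_force: [0.8, -0.5, 0.3]
opening: 0.001
grasp_force: 0.0
```

Request:
jog_arm(series=[[[40,0,-20,0,0,0,0],[40,0,0,0,0,0,0],[20,0,0,0,0,0,0],[0,0,0,0,0,0,0],[0,0,0,0,0,0,0],[0,0,0,0,0,0,0],[0,0,0,0,0,0,0],[0,0,0,0,0,0,0],[0,0,0,0,0,0,0],[0,0,0,0,0,0,0]]])

```text
time_s: 21.45
eef_pos: [0.5963, -0.1256, 0.0909]
eef_rot: [0.0, 1.0, -0.015, -0.0]
wrist_force: [-0.6, -0.1, -0.0]
opening: 0.0
grasp_force: 0.0
```

```bash
python3 look.py
python3 - <<'E'
from m import *
a=ctrl.camera("side")["frame"][195:275,215:355]; b=ctrl.camera("top")["frame"][140:232,200:340]
f=lambda i:cv2.resize(i,(560,300),interpolation=cv2.INTER_CUBIC)
cv2.imwrite("pics/s5.png",np.vstack([f(a),f(b)]))
E
```

```text
t 21.45 tray mm [-67.4  99.5] z 90.9 F [-0.6 -0.1 -0. ] yawerr -0.0003399586899918046 zax [-0. -0. -1.] op 0.00038855366507454825
side [259.8 226.9] 2752 [-20.7  77.4]
t 21.55 tray mm [-67.4  99.6] z 90.9 F [ 0.1  1.  -0. ] yawerr -0.0002052077246508452 zax [-0.  0. -1.] op -0.0017126014159937373
```

View pics/s5.png

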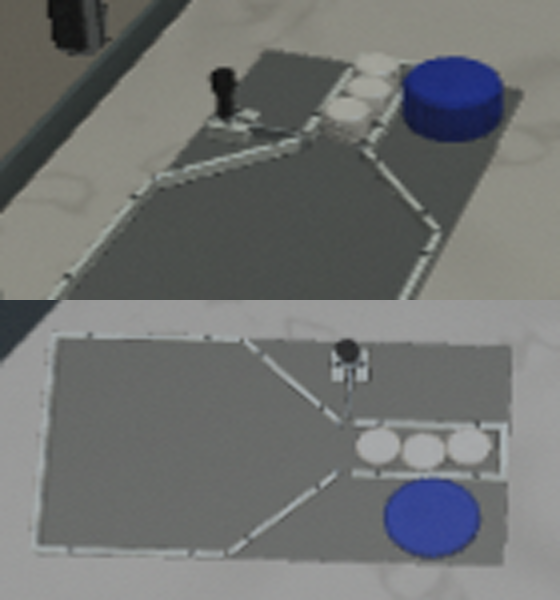

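All three caps lie flat in single file in the slot: top half at (378,445), (424,450) and (469,446), past the blade line at x≈349. The knob is still open at (347,350). Next is the shutter.

Request:
jog_arm(series=[[[-2,15,0,0,0,0,0],[-2,20,0,0,0,0,0],[-2,20,0,0,0,0,0],[-2,12,0,0,0,0,0],[0,0,15,0,0,0,0],[0,0,15,0,0,0,0],[0,0,15,0,0,0,0],[0,0,13,0,0,0,0],[0,0,5,0,0,0,0],[0,0,0,0,0,0,0]]])

```text
time_s: 22.65
eef_pos: [0.5857, -0.1912, 0.0263]
eef_rot: [-0.001, 1.0, -0.015, -0.001]
wrist_force: [-0.1, 0.7, 0.2]
opening: 0.003
grasp_force: 0.0
```

```bash
python3 look.py
```

```text
t 22.65 tray mm [-1.5 90.9] z 26.3 F [-0.1  0.7  0.2] yawerr 0.0006832986291222011 zax [-0.0023  0.0013 -1.    ] op 0.002831945663954483
side [293.1 206.1] 1079 [77.5 42.4]
side [237.8 244. ] 1512 [-87.6  92.3]
t 22.75 tray mm [-0.7 92. ] z 28.0 F [-0.1 -0.9  1.6] yawerr 0.0004386691666336956 zax [ 3.e-04 -2.e-04 -1.e+00] op 0.003561087633774328
```

Push −y from 92 towards about 43: 40 mm first, the rest slowly while watching the force.

Request:
jog_arm(series=[[[-4,0,0,0,0,0,0],[-5,0,0,0,0,0,0],[-5,0,0,0,0,0,0],[-5,0,0,0,0,0,0],[-5,0,0,0,0,0,0],[-5,0,0,0,0,0,0],[-4,0,0,0,0,0,0],[-4,0,0,0,0,0,0],[-3,0,0,0,0,0,0],[0,0,0,0,0,0,0]]])

```text
time_s: 23.75
eef_pos: [0.5459, -0.1909, 0.0277]
eef_rot: [-0.0, 1.0, -0.015, -0.0]
wrist_force: [-0.3, 0.1, -0.0]
opening: 0.0
grasp_force: 0.0
```

```bash
python3 -c "from h import *;st()"
```

```text
t 23.75 tray mm [-0.6 51.1] z 27.7 F [-0.3  0.1 -0. ] yawerr -0.00016645714204593584 zax [-7.e-04  3.e-04 -1.e+00] op 5.3753790811552315e-05
```

Request:
jog_arm(series=[[[-2,0,0,0,0,0,0],[-2,0,0,0,0,0,0],[-1,0,0,0,0,0,0],[-1,0,0,0,0,0,0],[-1,0,0,0,0,0,0],[-1,0,0,0,0,0,0],[0,0,0,0,0,0,0],[0,0,0,0,0,0,0],[0,0,0,0,0,0,0],[0,0,0,0,0,0,0]]])

```text
time_s: 24.75
eef_pos: [0.5385, -0.1908, 0.0278]
eef_rot: [-0.0, 1.0, -0.015, -0.0]
wrist_force: [1.4, 0.3, -1.0]
opening: -0.003
grasp_force: 0.6
```

```bash
python3 -c "
from m import *
st()
c=ctrl.camera('side'); cv2.imwrite('pics/s6.png',cv2.resize(c['frame'][195:275,215:355],None,fx=4,fy=4,interpolation=cv2.INTER_CUBIC))"
```

```text
t 24.75 tray mm [-0.5 43.7] z 27.8 F [ 1.4  0.3 -1. ] yawerr -7.307579816762111e-06 zax [-1.e-04  1.e-04 -1.e+00] op -0.0028055664640089352
```

View pics/s6.png

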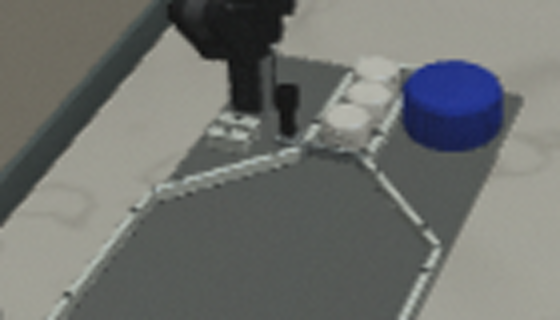

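Run:
```python
from m import *
c=ctrl.camera("side"); print("knob head side",tray(plane(c,[[286.8,217.5]],.042))*1000)
c0=dict(np.load("side0.npz"));c0={k:(float(v) if v.ndim==0 else v) for k,v in c0.items()}
V=c0["frame"][...,1]; ys,xs=np.nonzero(V[205:235,262:280]<60); print("before",262+xs.min(),262+xs.max(),205+ys.min(),205+ys.max())
print(tray(plane(c0,[[262+(xs.min()+xs.max())/2,205+ys.min()+3]],.042))*1000)
c=ctrl.camera("top"); V=c["frame"][...,1]; print(V[152:184,278:296])
```

```text
knob head side [[ 1.17806902 25.66149276]]
before 268 273 213 226
[[-3.59904493 59.65500755]]
[[ 56  59  60  58  59  59  61  61  60  61  61  75  75  66  61  58  56  53]
 [ 59  58  58  60  59  61  60  59  61  59  60  72  72  65  62  61  57  57]
 [ 59  59  59  61  61  59  58  60  60  61  61  68  70  62  62  59  55  47]
 [ 57  60  59  58  59  60  61  59  61  61  59  62  63  63  61  59  48  43]
 [ 58  59  59  60  59  59  62  60  61  59  59  62  58  61  57  49  46  43]
 [ 59  58  57  59  58  59  60  59  60  58  59  60  62  57  48  42  43  45]
 [ 59  59  60  58  57  59  58  60  61  58  60  60  58  51  46  45  43  42]
 [ 58  60  59  61  61  61  57  58  59  59  60  60  50  45  44  47  45  45]
 [ 59  58  58  61  58  59  58  59  60  60  58  55  43  44  46  42  44  43]
 [ 58  60  59  59  60  61  59  60  60  58  50  44  44  44  44  44  45  50]
 [ 59  57  59  58  59  60  60  59  61  51  44  45  42  44  48  57  42  48]
 [ 60  60  60  59  60  59  61  61  63  43  44  43  45  43  57  87  57  49]
 [ 57  59  60  58  60  61  59  57  47  44  43  45  45  44  57 109  90  64]
 [ 59  60  59  59  62  59  54  
[... 694 characters left out ...]
110 111 110 110 110 112]
 [109 110 111 127 161 176 147 118 101  82 118 110 112 111 111 110 112 111]
 [111 109 112 111 128 163 154 112 113  87 116 138 137 139 136 138 127 117]
 [110 111 111 112 112 130 139 122 120  86 134 173 174 173 173 174 143 123]
 [112 110 112 112 110 113 116 106 121  89 127 149 150 150 152 153 122 134]
 [112 112 112 110 111 112 108  99 121  98 106  99 100 108 128 138 147 165]
 [112 110 111 110 110 111 112 112 128  96 112 111 123 143 167 175 175 175]
 [111 112 111 110 111 111 111 111 135  90 112 106 152 173 176 175 175 175]
 [111 111 111 109 113 110 110 111 129  76 111 117 173 179 176 177 176 175]
 [111 112 111 112 112 111 110 112 131  81 111 157 177 178 178 178 177 177]]
```

The side crop shows the knob moved in to (287,110), next to the upper slot rail. The measured knob y of about 25.7 mm means roughly 35 mm of travel. One gentle extra mm will confirm the stop, then I'll retreat.

Request:
jog_arm(series=[[[-1,0,0,0,0,0,0],[0,0,0,0,0,0,0],[0,0,0,0,0,0,0],[0,0,0,0,0,0,0],[0,0,0,0,0,0,0],[0,0,0,0,0,0,0],[0,0,0,0,0,0,0],[0,0,0,0,0,0,0],[0,0,0,0,0,0,0],[0,0,0,0,0,0,0]]])

```text
time_s: 25.9
eef_pos: [0.5382, -0.1908, 0.028]
eef_rot: [0.0, 1.0, -0.015, 0.001]
wrist_force: [4.6, 0.7, -2.5]
opening: 0.0
grasp_force: 2.5
```

Request:
jog_arm(series=[[[5,0,0,0,0,0,0],[15,0,0,0,0,0,0],[20,0,-10,0,0,0,0],[10,-10,-20,0,0,0,0],[10,-30,-20,0,0,0,0],[0,-30,-20,0,0,0,0],[0,-30,0,0,0,0,0],[0,0,0,0,0,0,0],[0,0,0,0,0,0,0],[0,0,0,0,0,0,0]]])

```text
time_s: 26.9
eef_pos: [0.6001, -0.0933, 0.0975]
eef_rot: [0.0, 1.0, -0.015, -0.0]
wrist_force: [0.0, -0.5, 0.4]
opening: 0.002
grasp_force: 0.0
```

Run:
```python
from m import *
st()
c=ctrl.camera("top"); V=c["frame"][...,1]
k=np.zeros(V.shape,np.uint8); k[160:180,280:294]=V[160:180,280:294]<65
ys,xs=np.nonzero(k); print("knob",xs.mean(),ys.mean(),tray(plane(c,[[xs.mean(),ys.mean()]],.042))*1000)
b=c["frame"][140:232,200:340]; a=ctrl.camera("side")["frame"][195:275,215:355]
f=lambda i:cv2.resize(i,(560,300),interpolation=cv2.INTER_CUBIC)
cv2.imwrite("pics/s7.png",np.vstack([f(a),f(b)]))
```

```text
t 26.9 tray mm [-99.8 102.4] z 97.5 F [ 0.  -0.5  0.4] yawerr -0.00035518086036798527 zax [-9.e-04 -2.e-04 -1.e+00] op 0.0015504959900764722
knob 285.7741935483871 170.7741935483871 [[-0.13697546 25.53698543]]
```

View pics/s7.png

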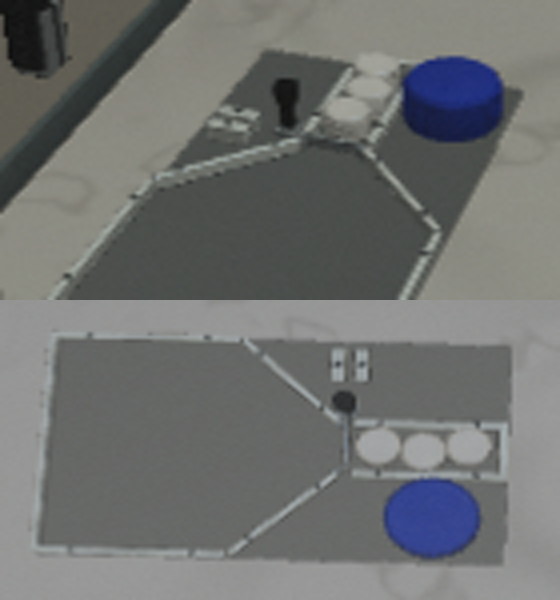

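The force rose to 4.6 N without further motion, so the shutter is at its stop. The blade spans the gate, top half (347,415–475), with the knob at y 25.5 mm. All three caps lie behind it and the robot is clear.

```bash
python3 -c "from bench import ctrl;print(ctrl.hand_in())"
```

```text
the job is handed in; nothing more can be done
None
```

The job is handed in: all three caps lie flat in the slot, the shutter is shut against its stop, and the robot is clear, at 26.9 s of the 67 s limit; the hand-in returned no verdict.

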